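# Open the push-and-turn solvent bottle

### The arm

A 6-joint arm with a two-finger parallel gripper is mounted at the origin on a cart in front of the work surface, level with it; the furniture and walls round the work are solid. World frame = base frame: x ahead of the robot, y to its left, z up, the work surface at z = 0. Lengths are in m, angles in degrees, forces in N, time in s.
With the tool pointing down it reaches from about 0.375 to 0.9 m from the base axis. Payload 3.1 kg.
Tool frame: the origin (TCP) lies at the very end of the fingers, on their centre line; the grasp point (between the pads) lies 19 mm behind it (tcp_to_grasp is the distance from the TCP to the grasp point, in m); z points along the fingers, y is the line along which they close (so a half turn about z gives the same grasp; the last joint's range is limited). The gripper opens to 85 mm and grips with 20 to 120 N. Pads are 22 mm wide; open, the fingers measure 114 mm over their backs; the gripper's body (76 mm by 85 mm) begins 54 mm behind the grasp point. The pads swing forward as they close: fully open they stand 13 mm farther back than shut.
Start: joints at [-81.503, 30.224, 82.088, -0, 67.689, -10.227], TCP at [0.201, -0.592, 0.231] pointing down, gripper open.
Joint ranges: [-176.69, 176.69], [-43.24, 126.21], [12.49, 139.97], [-82, 262], [0, 151.66], [-163.58, 163.58]. Speed limits (degrees/s): [159.86, 159.86, 180, 180, 180, 180].

### API

Orientations are given as a 3x3 rotation matrix whose columns are the frame's x, y, z axes.
In Python, from cell import * gives the robot as it stands. The module is installed in compiled form; this text tells all that it offers.
- The arm moves only by the tool arm_command, never from a script. Its argument "steps" is a list of rows, each a list of 7 numbers: the turn, a rotation vector about the tool's x, y, z normalised to -1 to 1, where 1 is 1.5 rad, then the shift along the tool's x, y, z normalised to -1 to 1, where 1 is 500 mm, then the closure in counts, from 0 (fully open) to 255 (shut). A call has 1 to 12 rows; each row is the pose to reach, as a shift and turn from the pose commanded when the call began, along the tool's axes at that moment; what a row does not reach only later rows make up. A row lasts 1/10 s, in which the tool goes at most 50 mm and 8.59 degrees, less where a joint would pass 70% of its speed; a pose out of reach is approached as far as the arm can. A call with a number of a shift or a turn outside -1 to 1 is refused whole. A call with a gripper value outside its range is refused whole. The fingers move at their own pace and stop on an object; "newtons" is the grip in N (left out, the last holds). Time passes only in rows, so rows that repeat a pose let the fingers close. It gives the time, the measured TCP pose, the force, the opening and the grip force at its end, in the units of the state.
- observe(): the state, without advancing time (a new reading comes with each control period).
- snapshot(name): name is "scene" or "side" or "wrist"; returns a dict with "image" (420x560x3 uint8, red, green, blue), "depth" (420x560 float32, m along the optical axis (not along the pixel's ray), 0 where there is no reading), "vfov" (degrees; the focal length in pixels is half the picture's height over the tangent of half this angle, whatever the lens; pixels are square), "cx", "cy" (the principal point, pixels), "k1" (the pictures are not rectified: a ray, as slopes to the right and down, at radius r is drawn at 1 + k1 r^2 times it, then the intrinsics apply), "eye" and "rotation" of the camera in the world. Camera axes: x right, y down, z forward; pixel columns grow to the right and rows downward; lengths in m; the calibration is good to about 2 mm. A picture is of the moment at which its call begins.
- close_job(): hands the job in; it is judged then, once.
The state is a dict: "time": time; "qpos": joint angles; "qd": joint speeds; "joint_efforts": joint torques, N m; "tcp_pos": TCP position; "eef_rot": TCP orientation; "force": force on the tool from outside, world axes, zero at the start; "torque": the same for the moment, N m; "gripper_width": finger opening in m; "grasp_force": force on a finger pad.
Only numpy, scipy, OpenCV 4.12 (cv2) and the standard library are available. Lean on these libraries where they do the work, as an engineer would, in place of code of your own. Each camera call takes 0.05 s, during which the arm holds its last target. There are 200 camera calls.

### The job

Open the metal solvent bottle that is clamped in the holder on the bench: grip its broad ribbed safety cap, press the cap down as far as it goes, turn it anticlockwise (seen from above) by about 70 degrees while keeping it pressed, then lift it straight off. Finish while still holding the cap level, about 8 to 10 cm straight above the bottle: do not put it down or let go. Leave the small things standing round the bottle where they are.

Things in the scene. Friction and masses are not known exactly. Their poses are not given: they have to be found in the camera images.
- cap_mid (a point): Centre (on the axis, half-way up) of the black ribbed safety cap: round, 51 mm across, 35 mm high, flat top, 20 to 40 g, upright on the bottle's neck, z up. Grip it from above at any yaw, at its middle or upper half. It comes free when turned 45 to 135 degrees anticlockwise seen from above (growing yaw); clockwise it is blocked. Then it needs no more pressing and lifts straight off.
- cap: The same cap as a body; origin at the centre of its open underside, z up. Two lugs inside its skirt lock under the neck's bayonet: it turns only while it is pressed at least 4 mm down.
- bottle_seal (a joint): Travel (m, grows downward) of the spring plunger in the neck that holds the cap up; about 0 with the cap seated, 0.007 with the cap pressed to its hard stop. About 5 N start the cap down and about 11 N bring it to the stop, 7 mm lower.
- bottle_neck (a point): Centre of the top rim of the bottle's neck, under the cap, 146 mm above the bench; z up. Before pressing, the cap's centre lies 6.5 mm below this point and the cap's top 11 mm above it. The bottle's shoulder (36 mm across) begins 38 mm below this point and is 60 mm across 50 mm below it. At the start cap and neck have the same yaw.
- bottle: The aluminium bottle, 66 mm across, with a plain paper band, clamped in a dark steel holder (foot 112 x 112 mm) that is screwed to the bench: it neither moves nor turns. Origin on the bench, on the bottle's axis.
- flux_tin: Bystander to be left alone: low round flux tin, 53 mm across, 22 mm high. Origin at the centre of its underside, on the bench.
- tape_black: Bystander to be left alone: roll of black tape lying flat, 60 mm across, 19 mm high. Origin at the centre of its underside, on the bench.
- bearing: Bystander to be left alone: steel ball bearing lying flat, 47 mm across, 14 mm high. Origin at the centre of its underside, on the bench.
- solder_spool: Bystander to be left alone: spool of solder wire standing on its flange, 54 mm across, 36 mm high. Origin at the centre of its underside, on the bench.
- print_bracket: Bystander to be left alone: printed L-shaped bracket, 35 x 60 mm, 45 mm high. Origin at the centre of its underside, on the bench.
Not all that is in view belongs to the job. Leave any blue or yellow look-alike of the cap alone.

How it is judged (in metres and radians):
On the way, in this order (a step that is already met when the one before it is completed fails the run):
1. the cap is pressed down at least 3.5 mm on the neck (z of cap_mid in the frame of bottle_neck below -0.01 m), for 0.2 s.
2. the cap is turned at least 35 degrees while it is still on the neck (angle between the x axis of cap_mid and the x axis of bottle_neck, either way round above 0.61 rad and z of cap_mid in the frame of bottle_neck below 0 m), for 0.1 s.
At the end, for the whole second after the job is handed in: The cap is held still in the gripper, its centre 50 to 180 mm above the rim of the neck and within 40 mm of straight above it, tilted less than 0.3 rad, touching the bottle nowhere (z of cap_mid in the frame of bottle_neck between 0.05 and 0.18 m and horizontal distance between cap_mid and bottle_neck below 0.04 m and angle between cap_mid's own z axis and vertical below 0.3 rad and contact force between the fingers and cap above 1 N and contact force between cap and bottle below 0.1 N and linear speed of cap below 0.03 m/s); the arm keeps its last pose, push and grip.
It fails at once if a small thing round the bottle is moved by more than 25 mm (distance of any of flux_tin, tape_black, bearing, solder_spool, print_bracket from where it was at the start of the episode above 0.025 m).
It also fails if it takes over 32 s, if anything falls off the work surface, if the arm or the gripper's body presses on something with over 40 N, if the wrist force passes 120 N, or if a joint passes its speed limit or range.

## Working session

There is one attempt and no reset: what is moved stays moved. The work goes in short steps, Python scripts to look and compute and a tool call to move; the robot and the scene stay as the last step left them, time stands still between calls to the robot, and variables do not carry over. Pictures are saved under pics/ and viewed, at most 10 in all, crops included, and the job is handed in when it is done.

Besides the shell and the picture viewer there is one more tool, called after ">>>" by a JSON object that holds its "name" and its "arguments". arm_command: Moves the arm, as the interface text tells. Its arguments: {"type":"object","properties":{"steps":{"type":"array"},"newtons":{"type":"number"}},"required":["steps"]}

```bash
mkdir -p pics; cat > h.py <<'E'
from cell import *
import numpy as np, cv2
def save(s,n): cv2.imwrite('pics/'+n,s["image"][:,:,::-1])
def px(s,u,v,d=None):
    f=210/np.tan(np.radians(s["vfov"]/2))
    K=np.array([[f,0,s["cx"]],[0,f,s["cy"]],[0,0,1.]])
    p=cv2.undistortPoints(np.array([[[u,v]]],float),K,np.array([s["k1"],0,0,0.]))[0,0]
    d=s["depth"][int(v),int(u)] if d is None else d
    return np.array(s["eye"])+np.array(s["rotation"])@(np.array([p[0],p[1],1])*d)
E
python3 - <<'E'
from h import *
import pickle
S={}
for n in("scene","side"):
    S[n]=snapshot(n);save(S[n],n+'0.png')
pickle.dump(S,open('s.pkl','wb'))
o=observe();print({k:np.round(v,3).tolist() for k,v in o.items()})
E
```

```text
{'time': 0.1, 'qpos': [-81.504, 30.274, 82.149, 0.002, 67.691, -10.227], 'qd': [-0.027, -0.198, -0.185, 0.053, 0.084, 0.014], 'joint_efforts': [0.0, -44.33, -17.859, -0.0, 0.004, 0.0], 'tcp_pos': [0.201, -0.591, 0.23], 'eef_rot': [[0.947, 0.321, -0.0], [0.321, -0.947, 0.002], [0.0, -0.002, -1.0]], 'force': [-0.275, 0.732, 0.204], 'torque': [0.048, 0.003, -0.031], 'grasp_force': 0.0, 'gripper_width': 0.086}
```

View pics/scene0.png

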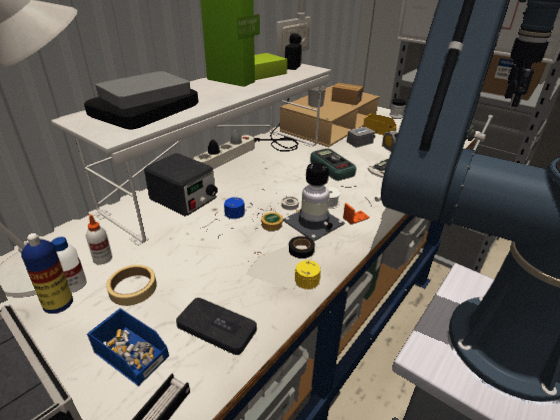

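View pics/side0.png

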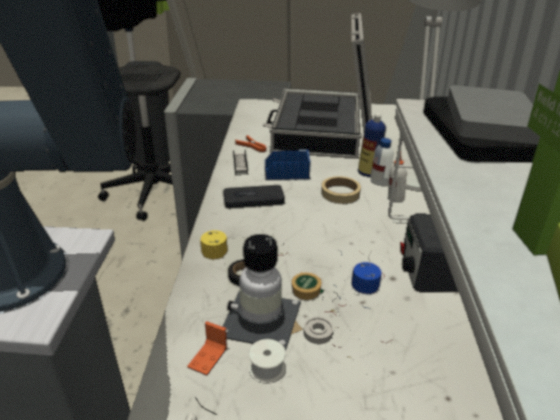

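The candidates are the black cap on the clamped bottle (scene 317,175; side 260,252), the blue look-alike (scene 234,208; side 366,277) and the yellow one (scene 307,273; side 214,244). I choose the black cap on the bottle and will check it in a close crop.

```bash
python3 - <<'E'
from h import *
import pickle
S=pickle.load(open('s.pkl','rb'))
a=S["scene"]["image"][150:250,260:370];b=S["side"]["image"][225:385,180:340]
A=cv2.resize(a,(440,400),interpolation=2);B=cv2.resize(b,(360,360),interpolation=2)
B=cv2.copyMakeBorder(B,0,40,0,0,0)
cv2.imwrite('pics/crop.png',np.hstack([A,B])[:,:,::-1])
for n,w in (("scene",(300,155,335,200)),("side",(238,230,284,275))):
    s=S[n];P=[]
    for v in range(w[1],w[3]):
        for u in range(w[0],w[2]):
            if s["depth"][v,u]>0:
                p=px(s,u,v)
                if .1<p[2]<.19 and .3<p[0]<1: P.append(p)
    P=np.array(P);print(n,s["eye"],len(P),P.min(0),P.max(0))
    top=P[P[:,2]>.1535];print('top',len(top),top.mean(0),top.min(0),top.max(0))
    c=P[(P[:,2]>.128)&(P[:,2]<.15)]
    from scipy.optimize import least_squares
    r=least_squares(lambda q:np.hypot(*(c[:,:2]-q).T)-.0255,top.mean(0)[:2]+(np.array(c.mean(0))-np.array(s["eye"]))[:2]*.01,loss='soft_l1',f_scale=.002)
    print('axis',r.x,len(c),np.median(abs(r.fun)))
E
```

```text
scene [0.06002526 0.5921699  0.57225675] 604 [ 0.45135257 -0.10176292  0.10001603] [ 0.50161435 -0.05177696  0.15962223]
top 195 [ 0.47571224 -0.07719903  0.15664626] [ 0.45192668 -0.10176292  0.15370097] [ 0.50161435 -0.05268339  0.15962223]
axis [ 0.47787374 -0.08048256] 194 0.0007703940692533693
side [ 0.53454061 -0.66871584  0.59107936] 1302 [ 0.45280918 -0.10923711  0.10017207] [ 0.50563794 -0.05650812  0.15988882]
top 600 [ 0.47966846 -0.08442964  0.15733052] [ 0.45514653 -0.10813105  0.15355811] [ 0.50397035 -0.05650812  0.15988882]
axis [ 0.4793919  -0.08087058] 423 0.0006613744519121528
```

View pics/crop.png

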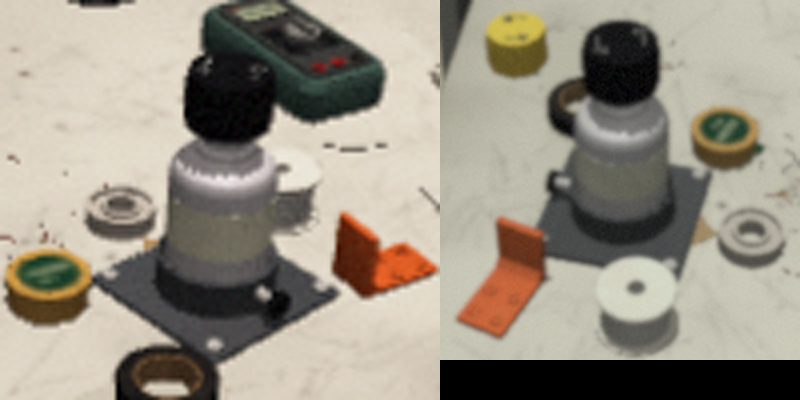

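The crop shows a black ribbed cap on the silver bottle clamped in the holder, at scene (317,175) and side (260,250). The bystanders stand low around it. The axis is at about (0.4785, -0.081) with the top at z 0.157, so I'll move above it at the current height.

>>> {"name": "arm_command", "arguments": {"steps": [[0,0,0,0.07,-0.065,0,0],[0,0,0,0.14,-0.13,0,0],[0,0,0,0.22,-0.2,0,0],[0,0,0,0.3,-0.275,0,0],[0,0,0,0.38,-0.35,0,0],[0,0,0,0.46,-0.425,0,0],[0,0,0,0.54,-0.5,0,0],[0,0,0,0.62,-0.575,0,0],[0,0,0,0.7,-0.65,0,0],[0,0,0,0.77,-0.715,0,0],[0,0,0,0.82,-0.76,0,0],[0,0,0,0.853,-0.79,0,0]], "newtons": 80}}

```text
time: 1.3
tcp_pos: [0.4784, -0.078, 0.2312]
eef_rot: [[0.946, 0.323, -0.0], [0.323, -0.946, 0.001], [-0.0, -0.001, -1.0]]
force: [1.4, -0.6, -0.2]
gripper_width: 0.0855
grasp_force: 0.0
```

```bash
python3 - <<'E'
from h import *
s=snapshot("wrist");s=snapshot("wrist");save(s,'w1.png')
o=observe();print({k:np.round(o[k],4).tolist() for k in('time','qpos','tcp_pos','eef_rot','force')})
P=[]
for v in range(0,420,2):
    for u in range(0,560,2):
        if s["depth"][v,u]>0:
            p=px(s,u,v)
            if .152<p[2]<.162 and abs(p[0]-.478)<.04 and abs(p[1]+.081)<.04: P.append(p[:2])
P=np.array(P,np.float32);print(len(P),P.min(0),P.max(0),cv2.minEnclosingCircle(P))
E
```

```text
{'time': 1.4, 'qpos': [-22.4198, 19.5062, 101.714, 0.0811, 58.7793, 48.4677], 'tcp_pos': [0.479, -0.0771, 0.2311], 'eef_rot': [[0.9451, 0.3267, 0.0005], [0.3267, -0.9451, 0.0011], [0.0008, -0.0009, -1.0]], 'force': [-0.4517, -0.5346, -0.7467]}
849 [ 0.45563883 -0.10442812] [ 0.5048118  -0.05514622] ((0.4800659120082855, -0.07962354272603989), 0.02517128922045231)
```

View pics/w1.png

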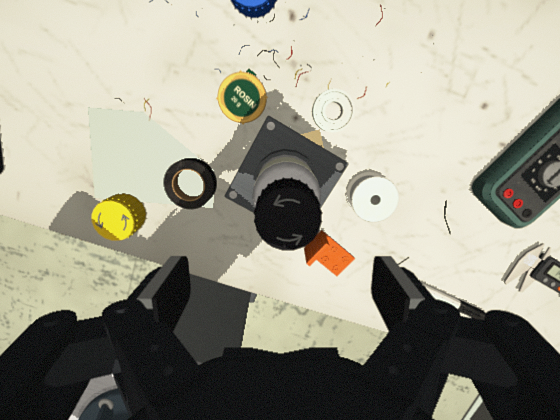

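The wrist view shows the cap at (288,213), between the fingers' planes, with yellow at (119,217) and blue at (254,5) well away. The fingers straddle it along a clear line. I'll descend partway, settle and check.

>>> {"name": "arm_command", "arguments": {"steps": [[0,0,0,0,0,0.05,0],[0,0,0,0,0,0.09,0],[0,0,0,0,0,0.1,0],[0,0,0,0,0,0.1,0],[0,0,0,0,0,0.1,0]]}}

```text
time: 1.9
tcp_pos: [0.4781, -0.0817, 0.1819]
eef_rot: [[0.947, 0.32, 0.001], [0.32, -0.947, -0.0], [0.001, 0.001, -1.0]]
force: [0.7, 0.0, 0.5]
gripper_width: 0.0857
grasp_force: 0.0
```

```bash
python3 - <<'E'
from h import *
s=snapshot("wrist")
o=observe();print({k:np.round(o[k],4).tolist() for k in('time','tcp_pos','eef_rot','force')})
P=[]
for v in range(0,420,2):
    for u in range(0,560,2):
        if s["depth"][v,u]>0:
            p=px(s,u,v)
            if .150<p[2]<.164 and abs(p[0]-.478)<.035 and abs(p[1]+.081)<.035: P.append(p)
P=np.array(P,np.float32);print(len(P),np.median(P[:,2]),P.min(0),P.max(0),cv2.minEnclosingCircle(P[:,:2].copy()))
E
```

```text
{'time': 1.95, 'tcp_pos': [0.4783, -0.0816, 0.1821], 'eef_rot': [[0.9473, 0.3203, 0.0015], [0.3203, -0.9473, -0.0007], [0.0012, 0.0012, -1.0]], 'force': [-0.5469, 0.4116, 0.2951]}
1385 0.15777554 [ 0.4556955  -0.10579701  0.15009002] [ 0.50536525 -0.05380917  0.16024849] ((0.4800996482372284, -0.08002293109893799), 0.02643982507288456)
```

>>> {"name": "arm_command", "arguments": {"steps": [[0,0,0,0.0035,-0.001,0.05,0],[0,0,0,0.0035,-0.001,0.09,0],[0,0,0,0.0035,-0.001,0.114,0],[0,0,0,0.0035,-0.001,0.114,0],[0,0,0,0.0035,-0.001,0.114,80],[0,0,0,0.0035,-0.001,0.114,120],[0,0,0,0.0035,-0.001,0.114,160],[0,0,0,0.0035,-0.001,0.114,255],[0,0,0,0.0035,-0.001,0.114,255],[0,0,0,0.0035,-0.001,0.114,255],[0,0,0,0.0035,-0.001,0.114,255],[0,0,0,0.0035,-0.001,0.114,255]], "newtons": 80}}

```text
time: 3.15
tcp_pos: [0.48, -0.0802, 0.1248]
eef_rot: [[0.947, 0.321, 0.002], [0.321, -0.947, -0.001], [0.001, 0.001, -1.0]]
force: [-0.4, -0.6, 5.1]
gripper_width: 0.0487
grasp_force: 81.5
```

>>> {"name": "arm_command", "arguments": {"steps": [[0,0,0,0,0,0.003,255],[0,0,0,0,0,0.006,255],[0,0,0,0,0,0.009,255],[0,0,0,0,0,0.012,255],[0,0,0,0,0,0.014,255],[0,0,0,0,0,0.015,255],[0,0,0,0,0,0.015,255],[0,0,0,0,0,0.015,255]]}}

```text
time: 3.95
tcp_pos: [0.4801, -0.0802, 0.1187]
eef_rot: [[0.947, 0.321, 0.002], [0.321, -0.947, -0.001], [0.002, 0.002, -1.0]]
force: [-1.7, 1.5, 17.0]
gripper_width: 0.0486
grasp_force: 83.2
```

>>> {"name": "arm_command", "arguments": {"steps": [[0,0,-0.04,0,0,0,255],[0,0,-0.11,0,0,0,255],[0,0,-0.18,0,0,0,255],[0,0,-0.25,0,0,0,255],[0,0,-0.32,0,0,0,255],[0,0,-0.39,0,0,0,255]]}}

```text
time: 4.55
tcp_pos: [0.4812, -0.08, 0.1187]
eef_rot: [[0.61, 0.793, 0.005], [0.793, -0.61, -0.001], [0.002, 0.004, -1.0]]
force: [0.7, 2.4, 15.9]
gripper_width: 0.0487
grasp_force: 82.8
```

```bash
python3 - <<'E'
from h import *
s=snapshot("scene");t=snapshot("side")
a=cv2.resize(s["image"][130:230,260:360],(400,400),interpolation=2);b=cv2.resize(t["image"][205:305,210:310],(400,400),interpolation=2)
cv2.imwrite('pics/t1.png',np.hstack([a,b])[:,:,::-1])
o=observe();print({k:np.round(o[k],4).tolist() for k in('time','qpos','tcp_pos','eef_rot','force','torque')})
E
```

```text
{'time': 4.65, 'qpos': [-22.6332, 30.1759, 107.7207, 0.0716, 41.827, 14.9881], 'tcp_pos': [0.4812, -0.0801, 0.1187], 'eef_rot': [[0.6112, 0.7915, 0.0048], [0.7915, -0.6112, -0.0011], [0.0021, 0.0044, -1.0]], 'force': [-0.4611, 1.3714, 16.2443], 'torque': [0.3878, 0.0262, 0.0088]}
```

View pics/t1.png

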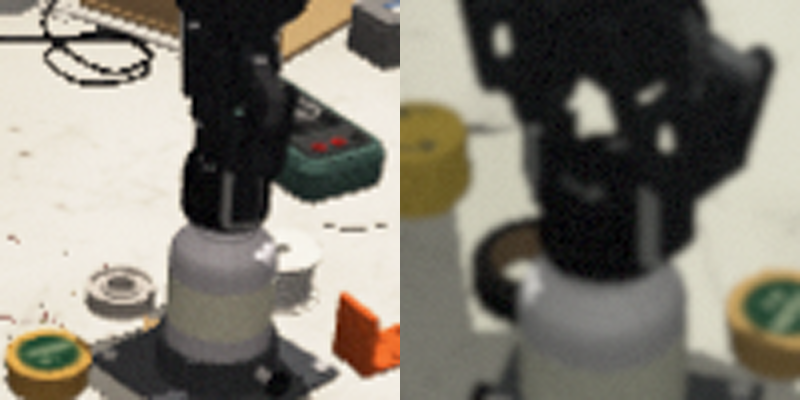

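The cap is gripped and pressed down near the shoulder (left crop 228,200), and it turns with almost no torque. I'll continue the turn.

>>> {"name": "arm_command", "arguments": {"steps": [[0,0,-0.05,0,0,0,255],[0,0,-0.12,0,0,0,255],[0,0,-0.19,0,0,0,255],[0,0,-0.26,0,0,0,255],[0,0,-0.33,0,0,0,255],[0,0,-0.4,0,0,0,255],[0,0,-0.45,0,0,0,255],[0,0,-0.45,0,0,0,255],[0,0,-0.45,0,0,0,255]]}}

```text
time: 5.55
tcp_pos: [0.4807, -0.0797, 0.1187]
eef_rot: [[-0.016, 1.0, 0.004], [1.0, 0.016, -0.0], [-0.001, 0.004, -1.0]]
force: [-0.6, 3.9, 16.6]
gripper_width: 0.0485
grasp_force: 82.9
```

```bash
python3 - <<'E'
from h import *
o=observe();print({k:np.round(o[k],4).tolist() for k in('time','qpos','force','torque')})
E
```

```text
{'time': 5.55, 'qpos': [-22.6194, 30.1652, 107.7517, 0.0847, 41.8753, -23.5946], 'force': [-0.6229, 3.8685, 16.6154], 'torque': [0.4741, 0.1644, 0.0249]}
```

>>> {"name": "arm_command", "arguments": {"steps": [[0,0,0,0,0,-0.01,255],[0,0,0,0,0,-0.02,255],[0,0,0,0,0,-0.03,255],[0,0,0,0,0,-0.03,255]]}}

```text
time: 5.95
tcp_pos: [0.479, -0.0798, 0.1319]
eef_rot: [[-0.016, 1.0, -0.0], [1.0, 0.016, -0.0], [-0.0, -0.0, -1.0]]
force: [-0.3, 0.1, -0.2]
gripper_width: 0.0484
grasp_force: 82.3
```

The cap is free, with no pulling force, so I'll lift it.

>>> {"name": "arm_command", "arguments": {"steps": [[0,0,0,0,0,-0.02,255],[0,0,0,0,0,-0.045,255],[0,0,0,0,0,-0.075,255],[0,0,0,0,0,-0.105,255],[0,0,0,0,0,-0.135,255],[0,0,0,0,0,-0.16,255],[0,0,0,0,0,-0.175,255],[0,0,0,0,0,-0.18,255],[0,0,0,0,0,-0.18,255],[0,0,0,0,0,-0.18,255],[0,0,0,0,0,-0.18,255],[0,0,0,0,0,-0.18,255]]}}

```text
time: 7.15
tcp_pos: [0.479, -0.0797, 0.2213]
eef_rot: [[-0.016, 1.0, -0.001], [1.0, 0.016, 0.0], [0.0, -0.001, -1.0]]
force: [-0.0, 0.2, -0.4]
gripper_width: 0.0482
grasp_force: 82.3
```

```bash
python3 - <<'E'
from h import *
s=snapshot("scene");t=snapshot("side")
a=cv2.resize(s["image"][110:230,250:370],(400,400),interpolation=2);b=cv2.resize(t["image"][165:305,190:330],(400,400),interpolation=2)
cv2.imwrite('pics/t2.png',np.hstack([a,b])[:,:,::-1])
E
```

```text
(no output)
```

View pics/t2.png

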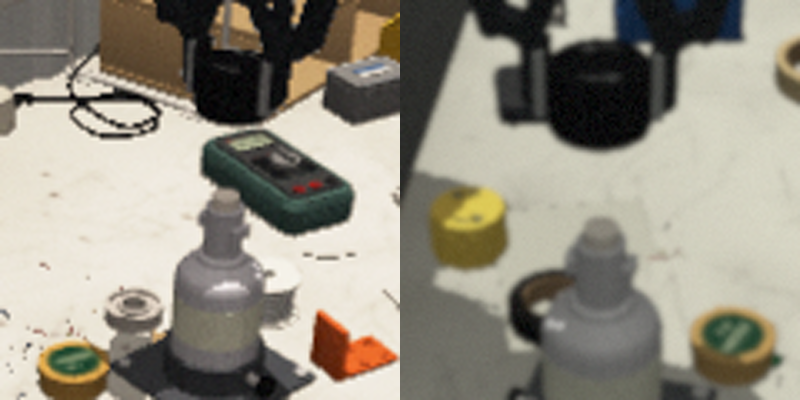

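The cap is held level in the fingers (left crop 232,85), clear above the bare neck (228,200), and the bystanders haven't moved. I'm handing in.

```bash
python3 -c "
from cell import *
print(close_job())"
```

```text
the job is handed in; nothing more can be done
None
```

I pressed the cap down to its stop, turned it about 72° anticlockwise and lifted it off; it's held level about 9 cm above the neck, and the job is handed in (no verdict was returned).

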